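# Make up a marking-out kit and a joint-fitting kit on their shadow trays

## Robot

A 7-joint arm with a two-finger parallel gripper is mounted at the origin on a cart in front of the work surface, level with it; the furniture and walls round the work are solid. World frame = base frame: x ahead of the robot, y to its left, z up, the work surface at z = 0. Lengths are in m, angles in rad, forces in N, time in s.
With the tool pointing down it reaches from about 0.4 to 0.85 m from the base axis. Payload 10.4 kg.
Tool frame: the origin (TCP) lies on the centre line of the jaws, within the pads' length; the fingertips stand 11 mm ahead of it and the grasp point (between the pads) lies 8 mm behind it (tips_ahead is the distance from the TCP to the fingertips, in m); z points along the fingers, y is the line along which they close (so a half turn about z gives the same grasp; the last joint's range is limited). The gripper opens to 85 mm and grips with 20 to 120 N. Pads are 22 mm wide; open, the fingers measure 114 mm over their backs; the gripper's body (76 mm by 85 mm) begins 54 mm behind the grasp point. The pads swing forward as they close: fully open they stand 13 mm farther back than shut.
Start: joints at [-1.334, 0.332, -0.065, 1.46, 0.022, 1.35, -0.088], TCP at [0.161, 0.604, 0.242] pointing down, gripper open.
Joint ranges: [-2.6, 2.6], [-0.5, 2.12], [-1.47, 1.34], [0.16, 2.42], [-1.27, 4.41], [0.06, 2.06], [-2.6, 2.6]. Speed limits (rad/s): [2.22, 2.22, 2.79, 2.79, 3.14, 3.14, 3.14].

## Interface

Orientations are given as [roll, pitch, yaw] about the fixed x, y, z axes, in that order (R = Rz(yaw) Ry(pitch) Rx(roll)).
In Python, from plant import * gives the robot as it stands.
- The arm moves only by the tool servo_tool, never from a script. Its argument "series" is text: rows parted by semicolons, each of 7 numbers parted by spaces: the shift along the world's x, y, z in cm, then the turn, a rotation vector about the world's x, y, z in rad, then the opening, from 0 (shut) to 1 (fully open). In form: dx dy dz wx wy wz hand; .... A call has 1 to 10 rows; each row shifts and turns the commanded pose from where the row before left it; what a row does not reach is not made up. A row lasts 1/12 s, in which the tool goes at most 41.7 mm and 7.16 degrees, less where a joint would pass 70% of its speed; a pose out of reach is approached as far as the arm can. A call is refused whole if a number of a shift passes 4.17 or a number of a turn 0.125, either way. A call with a gripper value outside its range is refused whole. The fingers move at their own pace and stop on an object; "squeeze" is the grip in N (left out, the last holds). Time passes only in rows, so rows that do not move let the fingers close. It gives the time, the measured TCP pose, the force, the opening and the grip force at its end, in the units of the state.
- state(): the state, without advancing time (a new reading comes with each control period).
- snapshot(name): name is "scene" or "top"; returns the picture (384x512x3 uint8, red, green, blue); there is no depth.
- camera_info(name): a dict with "mtx" (3x3 intrinsics, pixels), "extrinsics" (4x4, takes a point from world to camera coordinates). Camera axes: x right, y down, z forward; pixel columns grow to the right and rows downward; lengths in m; the calibration is good to about 2 mm. A picture is of the moment at which its call begins. camera_info takes no time and is no camera call.
- finish_job(): hands the job in; it is judged then, once.
The state is a dict: "time": time; "joint_positions": joint angles; "joint_velocities": joint speeds; "effort": joint torques, N m; "position": TCP position; "orientation": TCP orientation; "ft_force": force on the tool from outside, world axes, zero at the start; "ft_torque": the same for the moment, N m; "width": finger opening in m; "grasp_force": force on a finger pad.
Only numpy, scipy, OpenCV 4.12 (cv2) and the standard library are available. Lean on these libraries where they do the work, as an engineer would, in place of code of your own. Each camera call takes 0.05 s, during which the arm holds its last target. There are 200 camera calls.

## Task

Make up two kits on the shadow trays: the tape measure and the marking gauge belong on the blue tray, and the tenon block (the one with a tongue at one end), the sanding block and the small wedge on the red tray. Set each thing down as it stands now, flat on the black outline of its own shape, centred and lined up with it. Leave the nail tin, the glue bottle and the masking tape where they are, and the bottle standing.

Things in the scene. Friction and masses are not known exactly. Their poses are not given: they have to be found in the camera images.
- blue_tray: blue tray 180 (its x) by 230 mm (y), fixed flat on the bench, yaw within 0.2 rad. Floor top at 6, rim 7 wide and 12 high. Origin: centre of underside. Black outlines flush in the floor (centre x, y in its frame, mm; long along y): cross for the marking gauge at (45, 0), beam bar 24 x 212, cross bar 66 x 28 centred 15 towards +y; rectangle 38 x 74 at (-50, -60) for the tape measure.
- red_tray: red tray 180 (its x) by 230 mm (y), fixed flat on the bench, yaw within 0.2 rad. Floor top at 6, rim 7 wide and 12 high. Origin: centre of underside. Black outlines flush in the floor (centre x, y in its frame, mm; long along y): tenon block at (52, 0), 51 wide, tongue end towards -y; 68 x 118 at (-35, -45) for the sanding block; 30 x 84 at (-35, 60) for the wedge.
- marking_gauge: wooden marking gauge: square beam 15 x 15 along its y, 210 mm long, 13 to 29 mm above its underside, through an upright fence (60 wide in x, 22 thick in y, 42 high, centred at y = +15, thumb screw on top to 55) on which it stands. Origin: underside, mid beam. Grip the beam across x at y = -10, near its centre of mass (y = +8). Starts with y within 0.3 rad of world y. 0.14 kg.
- tenon_block: pale pine block with a tongue (tenon) at its -y end: 45 wide (x), 152 long (y), 45 mm high in all; full width from y = -35 to +75, tongue 15 wide from -77 to -35. Origin: underside, middle of length and width. Grip across x near y = +12 (centre of mass). Starts with y within 0.35 rad of world y. 0.13 kg.
- tape_measure: yellow pocket tape measure with a black disc on its sides, standing on edge: 30 mm thick (along its x), 66 mm long (along its y), 63 mm high, with a black button on top up to 72 mm. Origin: centre of its underside. Grip across x. 0.22 kg.
- sanding_block: sanding block of light orange-brown wood with strong stripes, lying flat: 60 mm wide (x), 110 mm long (y), 30 mm high. Origin: centre of its underside. Grip across x. 0.11 kg.
- wedge: small plain hardwood wedge lying flat: 24 mm wide (x), 80 mm long (y), 18 mm high at its +y end, its top sloping down to a few mm at its -y end; the sides are upright. Origin: centre of its underside. Grip across x, about 12 mm from the middle towards the high end (+y). 0.035 kg.
- nail_tin: grey round open tin of nails, 68 mm in diameter, 62 mm high, loose; origin at the centre of its underside. To be left alone.
- glue_bottle: white glue bottle with a red and yellow label and pointed red cap, standing, 54 mm in diameter, 173 mm high, loose; origin at the centre of its underside. To be left alone.
- masking_tape: cream roll of masking tape lying flat, 92 mm in diameter, 24 mm high, loose; origin at the centre of its underside. To be left alone.
Not all that is in view belongs to the job. There is more than one size of the wedge; the one meant has the size given above.

How it is judged:
By the outcome, as a careful person would: the job done as asked, in the order asked, and still so for the second after the job is handed in, with the robot touching nothing.
It also fails if it takes over 112 s, if anything falls off the work surface, if the arm or the gripper's body presses on something with over 40 N, if the wrist force passes 120 N, or if a joint passes its speed limit or range.

## Working session

There is one attempt and no reset: what is moved stays moved. The work goes in short steps, Python scripts to look and compute and a tool call to move; the robot and the scene stay as the last step left them, time stands still between calls to the robot, and variables do not carry over. Pictures are saved under pics/ and viewed, at most 14 in all, crops included, and the job is handed in when it is done.

Besides the shell and the picture viewer there is one more tool, called after ">>>" as name(argument=value, ...) on one line, values as JSON. servo_tool: Moves the arm, as the interface text tells. Its arguments: {"type":"object","properties":{"series":{"type":"string"},"squeeze":{"type":"number"}},"required":["series"]}

```bash
ls; mkdir -p pics; python3 - <<'E'
from plant import *
import cv2,numpy as np
for n in("scene","top"):
    im=snapshot(n);cv2.imwrite(f"pics/{n}0.png",im[:,:,::-1])
    c=camera_info(n);print(n,np.round(c["mtx"],1).tolist(),np.round(c["extrinsics"],3).tolist())
    cv2.imwrite(f"pics/{n}0b.png",cv2.resize(im[:,:,::-1],(800,600),interpolation=cv2.INTER_CUBIC))
s=state();print({k:s[k] for k in("time","position","orientation","width","ft_force")})
E
```

```text
pics
scene [[347.1, 0.0, 253.7], [0.0, 347.1, 193.1], [0.0, 0.0, 1.0]] [[0.62, -0.784, -0.019, -0.432], [-0.528, -0.4, -0.749, 0.34], [0.58, 0.474, -0.662, 0.811], [0.0, 0.0, 0.0, 1.0]]
top [[349.9, 0.0, 254.8], [0.0, 349.9, 194.0], [0.0, 0.0, 1.0]] [[-0.014, -1.0, 0.009, -0.043], [-0.986, 0.012, -0.169, 0.592], [0.169, -0.011, -0.986, 1.144], [0.0, 0.0, 0.0, 1.0]]
{'time': 0.1, 'position': array([0.16047472, 0.6037082 , 0.24159091]), 'orientation': array([-3.14032158e+00,  6.33472590e-05,  2.88179603e+00]), 'width': 0.08553562899643478, 'ft_force': array([ 1.14941194, -0.11083258,  0.12188646])}
```

View pics/top0b.png

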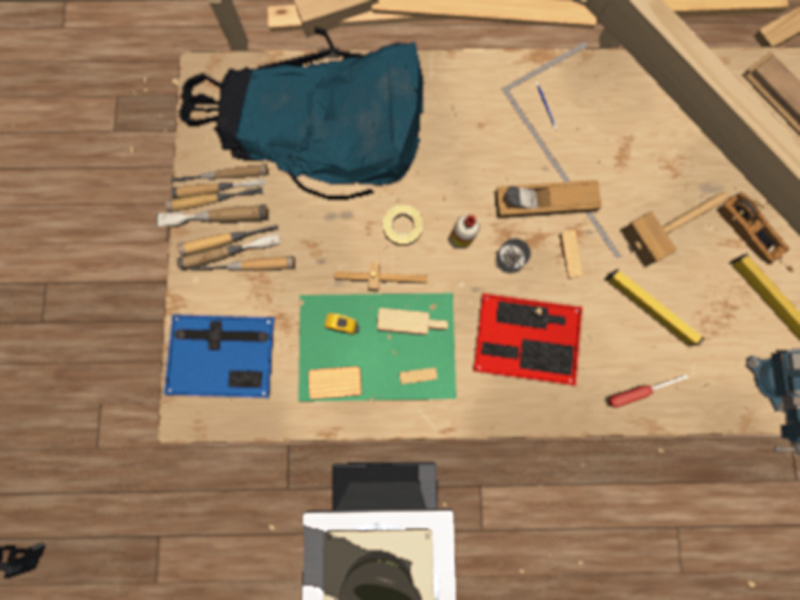

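View pics/scene0b.png

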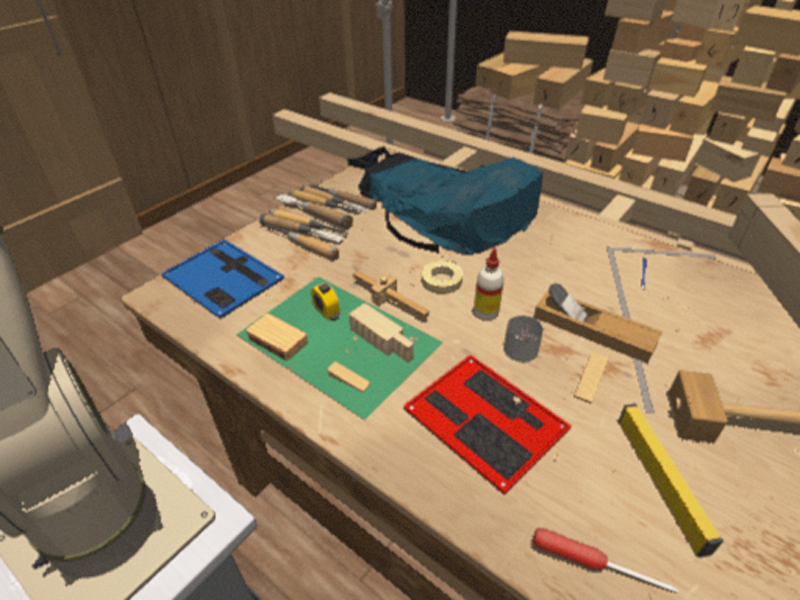

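The top view (800 px wide) shows the blue tray at about (220,355), the red tray at (528,338) and a green mat between them. On the mat are the tape measure (341,323), tenon block (411,320), sanding block (334,382) and wedge (418,376). The gauge is at (380,277), outside the mat. The larger wedge at (571,253) is a decoy. The tin, bottle and masking tape are at (513,255), (465,230) and (403,225).

```bash
python3 - <<'E'
import cv2,numpy as np
t=cv2.imread("pics/top0.png");s=cv2.imread("pics/scene0.png")
a=cv2.resize(t[160:265,185:300],None,fx=5.7,fy=5.7,interpolation=cv2.INTER_CUBIC)
cv2.imwrite("pics/c1.png",a)
b=cv2.resize(s[165:265,145:290],None,fx=5.5,fy=5.5,interpolation=cv2.INTER_CUBIC)
cv2.imwrite("pics/c2.png",b);print(a.shape,b.shape)
E
```

```text
(598, 656, 3) (550, 798, 3)
```

View pics/c1.png

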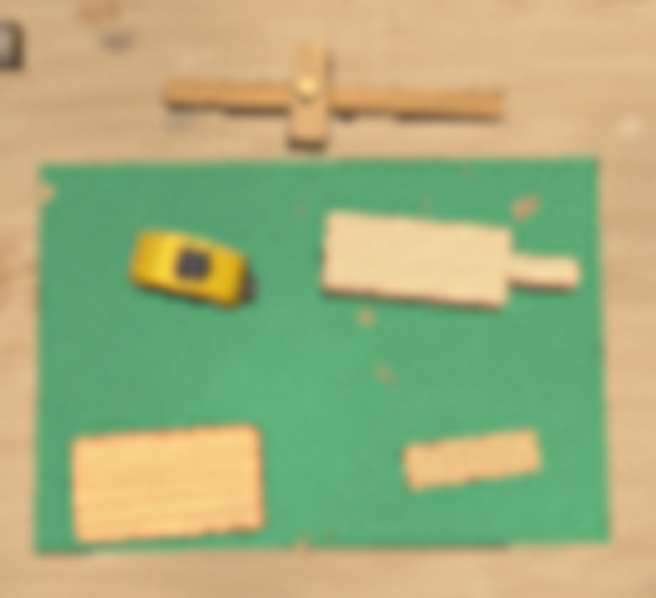

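View pics/c2.png

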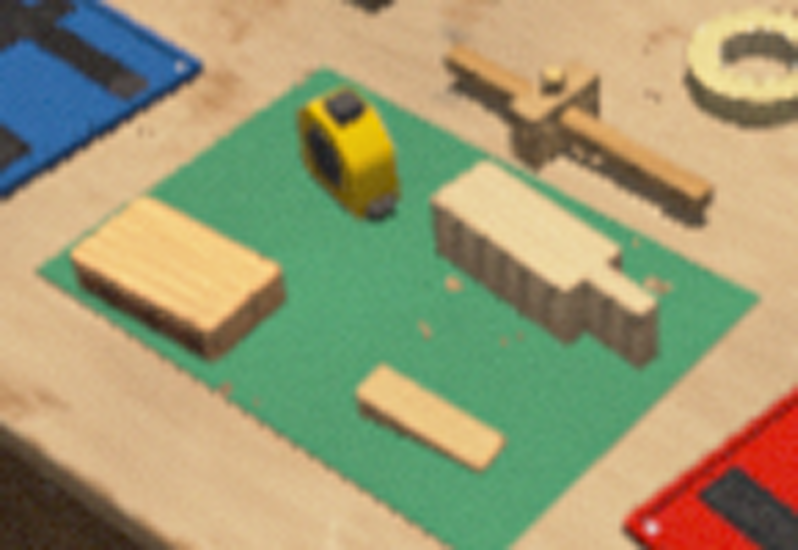

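The crops show clear top faces. The wedge's high end faces world +y, and the tenon's tongue and the gauge's long beam side face world −y, the same as on the trays. Next I'll measure.

```bash
cat > h.py <<'E'
import cv2,numpy as np
from plant import *
K=4
def cam(n):
    c=camera_info(n);return np.array(c["mtx"]),np.array(c["extrinsics"])
C={n:cam(n) for n in("scene","top")}
def rays(n,px):
    M,E=C[n];px=np.atleast_2d(px).astype(float)
    d=np.c_[px,np.ones(len(px))]@np.linalg.inv(M).T@E[:3,:3]
    return -E[:3,:3].T@E[:3,3],d
def plane(n,px,z):
    o,d=rays(n,px);return o[:2]+d[:,:2]*((z-o[2])/d[:,2])[:,None]
def tri(p1,p2):  # scene px, top px
    P=[C[n][0]@C[n][1][:3] for n in("scene","top")]
    X=cv2.triangulatePoints(P[0],P[1],np.float64(p1).reshape(2,1),np.float64(p2).reshape(2,1))[:,0]
    return X[:3]/X[3]
def proj(n,X):
    M,E=C[n];p=(E[:3,:3]@np.atleast_2d(X).T).T+E[:3,3];p=p@M.T;return p[:,:2]/p[:,2:]
def blob(im,win,lo,hi,inv=False,k=0):
    """largest HSV blob in window (original px): contour in original px, centroid, area"""
    x0,x1,y0,y1=win
    a=cv2.resize(im[y0:y1,x0:x1],None,fx=K,fy=K,interpolation=cv2.INTER_CUBIC)
    m=cv2.inRange(cv2.cvtColor(a,cv2.COLOR_RGB2HSV),np.array(lo),np.array(hi))
    if inv:m=255-m
    if k:m=cv2.morphologyEx(m,cv2.MORPH_OPEN,np.ones((k,k)))
    cs=max(cv2.findContours(m,cv2.RETR_EXTERNAL,cv2.CHAIN_APPROX_NONE)[0],key=cv2.contourArea)
    M=cv2.moments(cs)
    f=lambda p:(np.asarray(p)+.5)/K-.5+[x0,y0]
    return f(cs[:,0].astype(float)),f([M["m10"]/M["m00"],M["m01"]/M["m00"]]),M["m00"]/K**2
def rect(P):
    """min-area rect of xy points (m): centre mm, (short,long) mm, yaw of long axis from +y"""
    c,s,_=r=cv2.minAreaRect((P*1000).astype(np.float32))
    b=cv2.boxPoints(r);e=[b[1]-b[0],b[2]-b[1]];l=max(e,key=np.linalg.norm)
    if l[1]<0:l=-l
    return np.round(c,1),np.round(sorted(s),1),round(float(np.arctan2(-l[0],l[1])),3)
E
python3 - <<'E'
from h import *
t=cv2.imread("pics/top0.png")[:,:,::-1];s=cv2.imread("pics/scene0.png")[:,:,::-1]
print(state().keys());print(rays("top",[0,0])[0],rays("scene",[0,0])[0])
for n,im,pts in(("top",t,dict(sand=(214,245),ten=(258,204),wed=(267,241),tape=(212,207),mat=(240,225),gauge=(222,178),bench=(235,170),blue=(125,245),red=(312,230),blk=(334,228))),("scene",s,dict(sand=(175,211),sandside=(170,223),ten=(237,205),tenside=(233,215),wed=(222,240),wedside=(215,243),mat=(200,220),gauge=(262,193),bench=(270,160)))):
    hsv=cv2.cvtColor(im.copy(),cv2.COLOR_RGB2HSV)
    for k,(x,y) in pts.items():print(n,k,hsv[y-1:y+2,x-1:x+2].reshape(-1,3).mean(0).round())
for nm,win,lo,hi in(("blue",(100,180,195,260),(100,130,60),(125,255,255)),("red",(298,378,182,250),(0,190,90),(6,255,255))):
    c,_,_=blob(t,win,lo,hi);print(nm,rect(plane("top",c,.012)))
E
```

```text
dict_keys(['time', 'joint_positions', 'joint_velocities', 'effort', 'position', 'orientation', 'ft_force', 'ft_torque', 'grasp_force', 'width'])
[ 0.39022896 -0.03802022  1.22745326] [-0.02332747 -0.58737043  0.78358398]
top sand [ 18. 119. 246.]
top ten [ 20.  82. 239.]
top wed [ 18. 114. 236.]
top tape [ 24. 199. 235.]
top mat [ 70. 115. 175.]
top gauge [ 16. 122. 167.]
top bench [ 17.  99. 219.]
top blue [106. 174. 161.]
top red [  2. 222. 225.]
top blk [ 9. 92. 73.]
scene sand [ 19. 119. 241.]
scene sandside [45. 97. 97.]
scene ten [ 21.  82. 234.]
scene tenside [ 21.  79. 107.]
scene wed [ 19. 112. 234.]
scene wedside [ 58.  98. 134.]
scene mat [ 71. 118. 165.]
scene gauge [ 16. 137. 213.]
scene bench [ 17.  90. 191.]
blue (array([486.3, 345.9]), array([171.4, 223.5]), -0.039)
red (array([ 515.4, -339.4]), array([173.6, 223.7]), -0.151)
```

```bash
cat > m.py <<'E'
from h import *
t=cv2.imread("pics/top0.png")[:,:,::-1];s=cv2.imread("pics/scene0.png")[:,:,::-1]
W=((0,60,165),(32,255,255))
w2={"sand":((190,238,228,262),(152,204,195,235)),"ten":((232,292,192,220),(218,270,190,235)),"wed":((250,284,228,250),(205,242,225,255))}
for n,(a,b) in w2.items():
    ct,gt,at=blob(t,a,*W,k=5);cs,gs,as_=blob(s,b,*W,k=5)
    X=tri(gs,gt);h={"sand":.03,"ten":.045,"wed":.011}[n]
    print(n,"tri",(X*1000).round(1),"top",rect(plane("top",ct,h)),"scene",rect(plane("scene",cs,h)))
# outlines
D=((0,0,0),(179,255,105))
for nm,wt,ws,o in(("gauge",(110,174,205,226),(130,178,150,190),1),("tapeo",(140,174,232,252),(128,155,180,200),1),("teno",(312,368,188,214),(295,352,232,278),0),("sando",(328,374,215,243),(286,345,260,310),0),("wedo",(304,336,216,232),(268,304,245,275),0)):
    ct,gt,_=blob(t,wt,*D);cs,gs,_=blob(s,ws,*D)
    print(nm,"tri",(tri(gs,gt)*1000).round(1),"top",rect(plane("top",ct,.006)),"sc",rect(plane("scene",cs,.006)))
E
python3 m.py
```

```text
sand tri [417.7  91.9  48.6] top (array([424.1,  89.7]), array([ 64.4, 113.2]), 0.061) scene (array([431.9, 119.9]), array([102.3, 173.5]), 0.179)
ten tri [554.2 -69.4  42.1] top (array([552.4, -80.6]), array([ 47.6, 152.8]), -0.104) scene (array([551.3, -79.5]), array([ 46.7, 153.4]), -0.107)
wed tri [436.4 -91.4  10.9] top (array([436.8, -92.1]), array([26.4, 81.9]), 0.121) scene (array([436.1, -90.2]), array([26.2, 91.1]), 0.017)
gauge tri [532.4 348.9   6.2] top (array([535.3, 347.4]), array([ 67.7, 209.1]), 0.171) sc (array([530.9, 353.7]), array([ 66. , 213.1]), -0.253)
tapeo tri [434.1 289.9   7.5] top (array([434.6, 289.8]), array([36.8, 73.4]), -0.013) sc (array([434.7, 292.8]), array([38.1, 75.3]), -0.023)
teno tri [ 569.3 -338.9    2.4] top (array([ 566.9, -350.2]), array([ 46.9, 153.1]), -0.161) sc (array([ 566.5, -348.3]), array([ 49.2, 156.2]), -0.153)
sando tri [ 474.3 -380.9    3.9] top (array([ 474.7, -380.6]), array([ 63.6, 116.6]), -0.152) sc (array([ 473.8, -378.2]), array([ 66.5, 117.1]), -0.155)
wedo tri [ 490.  -276.3    6.6] top (array([ 490.4, -277.2]), array([25.5, 80.7]), -0.15) sc (array([ 490.3, -274.5]), array([28.2, 82. ]), -0.162)
```

```bash
cat >> h.py <<'E'
def pm(P):
    """polygon moments of xy points (m): centroid mm, yaw of long axis from +y"""
    o=P.mean(0);M=cv2.moments(((P-o)*1000).astype(np.float32).reshape(-1,1,2))
    c=o*1000+[M["m10"]/M["m00"],M["m01"]/M["m00"]]
    a=.5*np.arctan2(2*M["mu11"],M["mu20"]-M["mu02"])   # from +x
    y=(a-np.pi/2+np.pi/2)%np.pi-np.pi/2
    return c.round(1),round(float(y),3)
E
cat > m2.py <<'E'
from h import *
t=cv2.imread("pics/top0.png")[:,:,::-1];s=cv2.imread("pics/scene0.png")[:,:,::-1]
def both(nm,h,wt,rt,ws,rs,k=0):
    ct,gt,_=blob(t,wt,*rt,k=k);cs,gs,_=blob(s,ws,*rs,k=k)
    a,b=plane("top",ct,h),plane("scene",cs,h)
    print(nm,"tri",(tri(gs,gt)*1000).round(1),"\n  top",pm(a),rect(a),"\n  sc ",pm(b),rect(b))
    return ct,cs
D=((0,0,0),(179,255,105))
both("gaugeo",.006,(110,174,205,226),D,(130,178,150,190),D)
both("teno",.006,(312,368,188,214),D,(295,352,232,278),D)
W=((0,60,165),(32,255,255))
both("sand",.03,(190,238,228,262),W,(156,199,198,232),((0,60,222),(32,255,255)),5)
both("ten",.045,(232,292,192,220),W,(218,270,190,235),W,5)
both("wed",.011,(250,284,228,250),W,(205,242,225,255),W,5)
Y=((20,150,110),(34,255,255))
ct,cs=both("tape",.06,(202,236,195,220),Y,(195,222,176,208),Y)
B=((0,0,0),(179,255,90))
both("button",.072,(213,224,200,211),B,(203,214,179,188),B)
g=((8,110,60),(22,255,205))
both("gauge",.029,(210,278,166,188),g,(222,278,170,205),((8,115,150),(24,255,255)),0)
v=[]
for im,w in((t,(205,285,162,192)),(s,(222,278,168,208))):
    a=im[w[2]:w[3],w[0]:w[1]];v.append(cv2.resize(cv2.cvtColor(a.copy(),cv2.COLOR_RGB2HSV)[:,:,1],(640,280),interpolation=cv2.INTER_NEAREST))
cv2.imwrite("pics/g.png",np.vstack(v))
E
python3 m2.py
```

```text
gaugeo tri [532.4 348.9   6.2] 
  top (array([532.4, 349. ]), -0.042) (array([535.3, 347.4]), array([ 67.7, 209.1]), 0.171) 
  sc  (array([533. , 353.7]), -0.047) (array([530.9, 353.7]), array([ 66. , 213.1]), -0.253)
teno tri [ 569.3 -338.9    2.4] 
  top (array([ 568.6, -337.6]), -0.169) (array([ 566.9, -350.2]), array([ 46.9, 153.1]), -0.161) 
  sc  (array([ 567.8, -336.5]), -0.163) (array([ 566.5, -348.3]), array([ 49.2, 156.2]), -0.153)
sand tri [423.7  90.4  27.5] 
  top (array([424.2,  89.8]), 0.069) (array([424.1,  89.7]), array([ 64.4, 113.2]), 0.061) 
  sc  (array([422.4,  90. ]), 0.066) (array([422.1,  90.5]), array([ 58.7, 110.4]), 0.059)
ten tri [554.2 -69.4  42.1] 
  top (array([553.6, -69. ]), -0.109) (array([552.4, -80.6]), array([ 47.6, 152.8]), -0.104) 
  sc  (array([552.8, -68.7]), -0.102) (array([551.3, -79.5]), array([ 46.7, 153.4]), -0.107)
wed tri [436.4 -91.4  10.9] 
  top (array([436.8, -91.8]), 0.122) (array([436.8, -92.1]), array([26.4, 81.9]), 0.121) 
  sc  (array([436.1, -90.1]), 0.009) (array([436.1, -90.2]), array([26.2, 91.1]), 0.017)
tape tri [554.8  76.4  26.5] 
  top (array([548.5,  74.6]), -0.27) (array([548.9,  74.1]), array([32.4, 66. ]), -0.244) 
  sc  (array([531.7,  47. ]), -0.457) (array([532.8,  48.4]), array([ 41.3, 101.5]), -0.443)
button tri [549.2  72.   63.9] 
  top (array([548.7,  70.8]), 0.05) (array([548.7,  71. ]), array([ 6.7, 10. ]), -0.012) 
  sc  (array([542.2,  65. ]), 0.589) (array([540.9,  65.4]), array([17.9, 18.9]), 0.561)
gauge tri [667.1  50.1  17.4] 
  top (array([657.7,  55.1]), -0.127) (array([658.1,  48.2]), array([20.7, 93.6]), -0.145) 
  sc  (array([664.4,  36.2]), 0.142) (array([670.4,  48.2]), array([59.8, 91.8]), -0.051)
```

View pics/g.png

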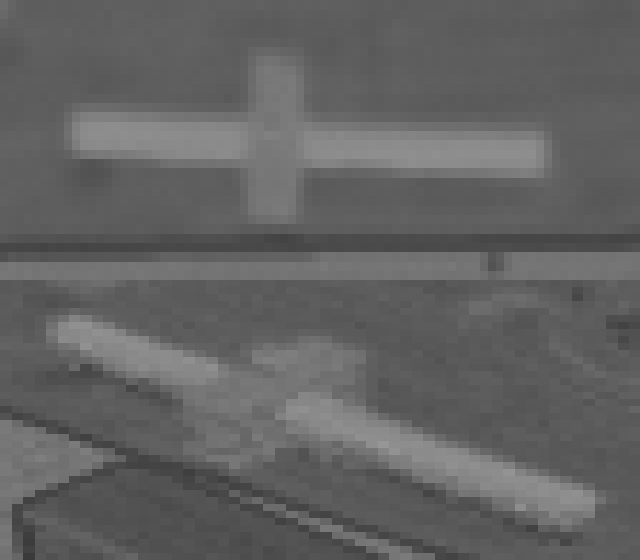

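```bash
python3 - <<'E'
from h import *
t=cv2.imread("pics/top0.png")[:,:,::-1];s=cv2.imread("pics/scene0.png")[:,:,::-1]
for n,im,(x0,x1,y0,y1),th in(("top",t,(208,280,165,187),120),("scene",s,(222,278,170,206),120)):
    a=cv2.resize(im[y0:y1,x0:x1],None,fx=4,fy=4,interpolation=cv2.INTER_CUBIC)
    m=cv2.inRange(cv2.cvtColor(a,cv2.COLOR_RGB2HSV),(5,th,0),(26,255,255))
    cs=[c[:,0] for c in sorted(cv2.findContours(m,0,1)[0],key=cv2.contourArea)[-2:]]
    for c in cs: 
        P=plane(n,(c+.5)/4-.5+[x0,y0],.021 if n=="scene" else .029);print(n,len(c),pm(P),rect(P))
    P=plane(n,(np.vstack(cs)+.5)/4-.5+[x0,y0],.021 if n=="scene" else .029);print("all",rect(P))
for q in((380,218),(355,212),(305,160),(300,125)):
    p=(145+q[0]/5.5-.5,165+q[1]/5.5-.5);print(q,(plane("scene",p,0)*1000).round(),(plane("scene",p,.06)*1000).round())
# fence top screw: brass
print((tri((145+553/5.5,165+75/5.5),(185+308/5.7,160+84/5.7))*1000).round(1))
E
```

```text
top 5 (array([633.3,  10.3]), 0.797) (array([632.7,  10.1]), array([1.2, 2. ]), -1.122)
top 620 (array([657.1,  -9.7]), -0.055) (array([655. , -10.6]), array([ 54.5, 204.9]), -0.232)
all (array([655. , -10.6]), array([ 54.5, 204.9]), -0.232)
scene 137 (array([665. ,  65.3]), -0.087) (array([664. ,  65.9]), array([23.6, 70.9]), -0.052)
scene 281 (array([658.1, -52.8]), -0.087) (array([656.6, -53.5]), array([ 29.3, 123.4]), -0.104)
all (array([661.6,  -6.9]), array([ 29.6, 216.9]), -0.078)
(380, 218) [[540.  46.]] [[497.  -3.]]
(355, 212) [[535.  61.]] [[492.  12.]]
(305, 160) [[551. 119.]] [[507.  65.]]
(300, 125) [[573. 146.]] [[527.  89.]]
[658.7   2.9  52.7]
```

>>> servo_tool(series="2.16 -2.93 0 0 0 -0.087 0.6;2.16 -2.93 0 0 0 -0.087 0.6;2.16 -2.93 0 0 0 -0.087 0.6;2.16 -2.93 0 0 0 -0.087 0.6;2.16 -2.93 0 0 0 -0.087 0.6;2.16 -2.93 0 0 0 -0.087 0.6;2.16 -2.93 0 0 0 -0.087 0.6;2.16 -2.93 0 0 0 -0.087 0.6;2.16 -2.93 0 0 0 -0.087 0.6;2.16 -2.93 0 0 0 -0.087 0.6", squeeze=40)

```text
time: 0.93
position: [0.3771, 0.3093, 0.2422]
orientation: [-3.141, -0.0, 2.008]
ft_force: [0.1, 0.5, 0.3]
width: 0.0514
grasp_force: 0.0
```

>>> servo_tool(series="2.16 -2.93 0 0 0 -0.087 0.6;2.16 -2.93 0 0 0 -0.087 0.6;2.16 -2.93 0 0 0 -0.087 0.6;2.16 -2.93 0 0 0 -0.087 0.6;2.16 -2.93 0 0 0 -0.087 0.6;2.16 -2.93 -1 0 0 -0.087 0.6;2.16 -2.93 -2 0 0 -0.087 0.6;2.16 -2.93 -3 0 0 -0.087 0.6;0 0 -3 0 0 0 0.6;0 0 -2 0 0 0 0.6")

```text
time: 1.77
position: [0.5465, 0.0773, 0.1331]
orientation: [-3.14, 0.002, 1.311]
ft_force: [-0.6, 0.6, -0.3]
width: 0.0508
grasp_force: 0.0
```

>>> servo_tool(series="0.25 0 -3 0 0 0 0.6;0 0 -3 0 0 0 0.6;0 0 -2.5 0 0 0 0.6;0 0 -1.6 0 0 0 0.6;0 0 0 0 0 0 0.6;0 0 0 0 0 0 0;0 0 0 0 0 0 0;0 0 0 0 0 0 0;0 0 0 0 0 0 0;0 0 0 0 0 0 0")

```text
time: 2.6
position: [0.55, 0.0803, 0.036]
orientation: [3.14, -0.001, 1.316]
ft_force: [-0.6, -1.2, 5.2]
width: 0.0293
grasp_force: 42.2
```

>>> servo_tool(series="0 0 2 0 0 0 0;0 0 3 0 0 0 0;0 0 3 0 0 0 0;-1.6 3 0 0 0 0.031 0;-1.6 3 0 0 0 0.031 0;-1.6 3 0 0 0 0.031 0;-1.6 3 0 0 0 0.031 0;-1.6 3 0 0 0 0.031 0;-1.6 3 0 0 0 0.031 0;-1.6 3 0 0 0 0.031 0")

```text
time: 3.43
position: [0.4362, 0.2914, 0.1153]
orientation: [3.141, -0.001, 1.534]
ft_force: [0.8, -0.4, -2.1]
width: 0.0298
grasp_force: 41.3
```

>>> servo_tool(series="0 0 0 0 0 0 0;0 0 0 0 0 0 0;0 0 0 0 0 0 0")

```text
time: 3.68
position: [0.4374, 0.2896, 0.115]
orientation: [3.141, 0.0, 1.533]
ft_force: [0.9, -0.2, -2.0]
width: 0.0296
grasp_force: 41.3
```

```bash
python3 - <<'E'
from h import *
t=snapshot("top");s=snapshot("scene");st=state();print(st["position"],st["orientation"],st["time"],st["ft_force"])
cv2.imwrite("pics/t1.png",t[:,:,::-1]);cv2.imwrite("pics/s1.png",s[:,:,::-1])
a=cv2.resize(t[185:262,95:190],None,fx=4,fy=4,interpolation=2)[:,:,::-1];b=cv2.resize(s[130:225,95:210],None,fx=3.4,fy=3.4,interpolation=2)[:,:,::-1]
o=np.zeros((330,800,3),np.uint8);o[:a.shape[0],:a.shape[1]]=a;o[:b.shape[0],400:400+b.shape[1]]=b[:330];cv2.imwrite("pics/v1.png",o)
E
```

```text
[0.43796361 0.28885878 0.11494453] [3.14127855e+00 2.71968167e-04 1.53067768e+00] 3.7833 [ 0.99306516  1.06955344 -2.55111077]
```

View pics/v1.png

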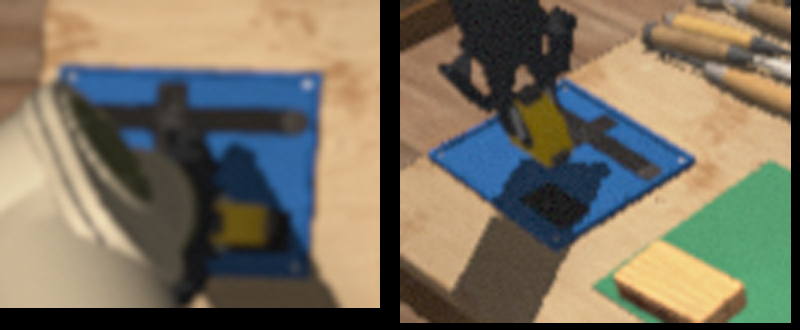

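>>> servo_tool(series="-0.3 0.4 -2 0 0 0 0;0 0 -2 0 0 0 0;0 0 -2 0 0 0 0;0 0 -0.9 0 0 0 0;0 0 0 0 0 0 0;0 0 0 0 0 0 0;0 0 0 0 0 0 0")

```text
time: 4.37
position: [0.4352, 0.2942, 0.047]
orientation: [3.14, -0.001, 1.532]
ft_force: [0.2, 1.0, -1.5]
width: 0.0298
grasp_force: 41.2
```

```bash
python3 - <<'E'
from h import *
for i in range(1):
    st=state();print(st["position"],st["orientation"],st["time"],st["ft_force"])
s=snapshot("scene");cv2.imwrite("pics/s2.png",s[:,:,::-1])
cv2.imwrite("pics/v2.png",cv2.resize(s[130:225,95:210],None,fx=5,fy=5,interpolation=2)[:,:,::-1])
E
```

```text
[0.43521136 0.29416342 0.04697365] [ 3.14032399e+00 -1.04153869e-03  1.53193657e+00] 4.3667 [ 0.20914831  1.02828012 -1.45404345]
```

View pics/v2.png

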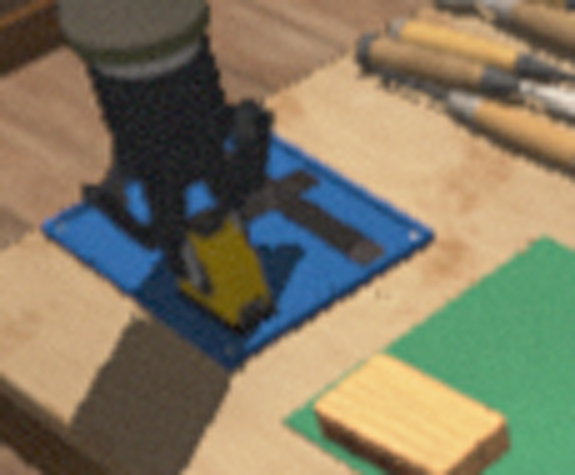

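>>> servo_tool(series="0 0 -0.25 0 0 0 0;0 0 0 0 0 0 0;0 0 0 0 0 0 0")

```text
time: 4.67
position: [0.4344, 0.2942, 0.0437]
orientation: [3.141, -0.0, 1.533]
ft_force: [0.1, -0.2, -1.7]
width: 0.0295
grasp_force: 41.3
```

>>> servo_tool(series="0 0 -0.15 0 0 0 0;0 0 0 0 0 0 0;0 0 0 0 0 0 0")

```text
time: 4.92
position: [0.4345, 0.2942, 0.042]
orientation: [3.141, -0.0, 1.533]
ft_force: [0.9, 0.6, -0.4]
width: 0.0296
grasp_force: 41.5
```

>>> servo_tool(series="0 0 0 0 0 0 0.6;0 0 0 0 0 0 0.6;0 0 0 0 0 0 0.6;0 0 1.5 0 0 0 0.6;0 0 3 0 0 0 0.6;0 0 3.5 0 0 0 0.6;0 0 3 0 0 0 0.6;2.2 -3.15 0 0 0 0 0.6;2.2 -3.15 0 0 0 0 0.6;2.2 -3.15 0 0 0 0 0.6")

```text
time: 5.75
position: [0.5011, 0.199, 0.1528]
orientation: [3.14, -0.001, 1.535]
ft_force: [0.4, 0.7, -0.5]
width: 0.0514
grasp_force: 0.0
```

>>> servo_tool(series="2.2 -3.15 0 0 0 0 0.6;2.2 -3.15 0 0 0 0 0.6;2.2 -3.15 0 0 0 0 0.5;2.2 -3.15 0 0 0 0 0.4;2.2 -3.15 0 0 0 0 0.4;2.2 -3.15 0 0 0 -0.01 0.4;2.2 -3.15 0 0 0 -0.01 0.4;0 0 0 0 0 0 0.4;0 0 0 0 0 0 0.4")

```text
time: 6.5
position: [0.6547, -0.0241, 0.1514]
orientation: [-3.141, 0.002, 1.508]
ft_force: [-0.2, -0.8, -0.5]
width: 0.0344
grasp_force: 0.0
```

```bash
python3 - <<'E'
from h import *
t=snapshot("top");s=snapshot("scene");st=state();print(st["position"],st["orientation"],st["time"],st["ft_force"],st["width"])
cv2.imwrite("pics/t3.png",t[:,:,::-1]);cv2.imwrite("pics/s3.png",s[:,:,::-1])
a=cv2.resize(t[195:260,100:180],None,fx=5,fy=5,interpolation=2)[:,:,::-1];b=cv2.resize(s[150:208,100:185],None,fx=5,fy=5,interpolation=2)[:,:,::-1]
o=np.zeros((620,430,3),np.uint8);o[:a.shape[0],:a.shape[1]]=a;o[325:325+b.shape[0],:b.shape[1]]=b;cv2.imwrite("pics/v3.png",o[:600])
Y=((20,110,90),(34,255,255))
c,_,_=blob(t,(130,180,225,260),*Y);print(pm(plane("top",c,.066)),rect(plane("top",c,.066)))
E
```

```text
[ 0.65403596 -0.02013532  0.15146687] [-3.14087083e+00 -5.51711765e-04  1.51335234e+00] 6.6 [-0.36446265  0.79087422 -0.68324211] 0.03428287138845466
(array([433.3, 283.2]), -0.049) (array([433.2, 282.9]), array([31. , 70.5]), -0.068)
```

View pics/v3.png

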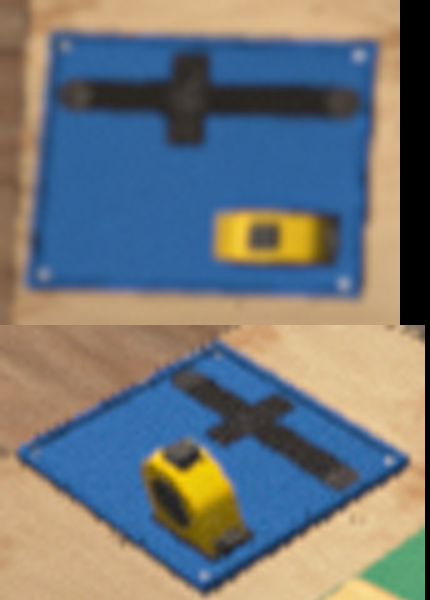

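```bash
python3 - <<'E'
from h import *
o=np.zeros((560,800,3),np.uint8)
for i,(f,n,w,c,yaw) in enumerate((("t3","top",(138,172,228,256),(434.6,289.8),-.04),("s3","scene",(125,153,170,200),(434.7,292.8),-.04))):
    im=cv2.imread(f"pics/{f}.png");k=11 if i==0 else 14
    a=cv2.resize(im[w[2]:w[3],w[0]:w[1]],None,fx=k,fy=k,interpolation=2)
    R=np.array([[np.cos(yaw),-np.sin(yaw)],[np.sin(yaw),np.cos(yaw)]])
    for (hx,hy,col) in((19,37,(255,255,255)),(15,33,(0,0,255))):
        q=np.array([[-hx,-hy],[hx,-hy],[hx,hy],[-hx,hy]])@R.T+c
        p=proj(n,np.c_[q/1000,np.full(4,.006)]);p=((p-[w[0],w[2]]+.5)*k).astype(np.int32)
        cv2.polylines(a,[p],True,col,1)
    o[:a.shape[0],i*400:i*400+a.shape[1]]=a[:560,:400]
cv2.imwrite("pics/v4.png",o)
E
```

```text
(no output)
```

View pics/v4.png

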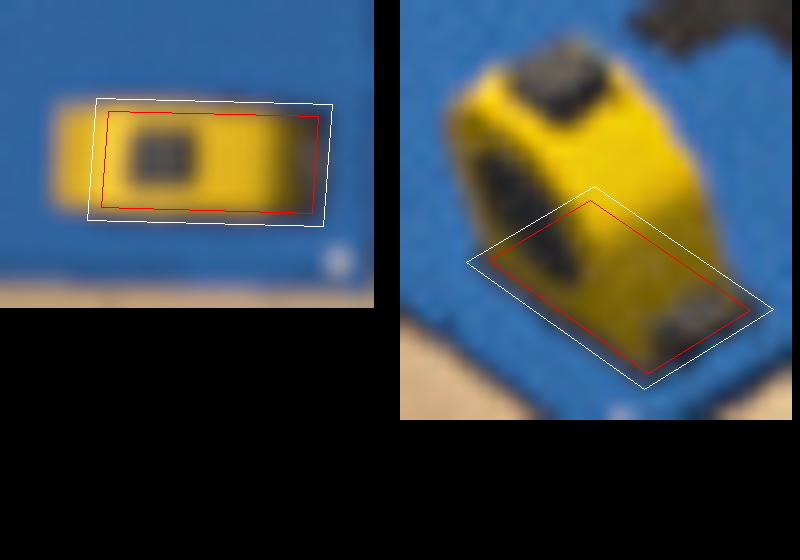

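>>> servo_tool(series="0.3 -0.3 -3 0 0 0 0.4;0 0 -3 0 0 0 0.4;0 0 -3 0 0 0 0.4;0 0 -1.5 0 0 0 0.4;0 0 0 0 0 0 0.4;0 0 0 0 0 0 0.4;0 0 0 0 0 0 0.4")

```text
time: 7.18
position: [0.6581, -0.023, 0.0485]
orientation: [3.14, -0.001, 1.514]
ft_force: [0.9, 0.4, 0.8]
width: 0.0344
grasp_force: 0.0
```

>>> servo_tool(series="0 0 -2 0 0 0 0.4;0 0 -1.1 0 0 0 0.4;0 0 0 0 0 0 0.4;0 0 0 0 0 0 0.4")

```text
time: 7.52
position: [0.6573, -0.0237, 0.0162]
orientation: [-3.141, -0.0, 1.513]
ft_force: [0.4, -0.5, 0.0]
width: 0.0344
grasp_force: 0.0
```

>>> servo_tool(series="0 0 0 0 0 0 0;0 0 0 0 0 0 0;0 0 0 0 0 0 0;0 0 0 0 0 0 0;0 0 0 0 0 0 0;0 0 0 0 0 0 0")

```text
time: 8.02
position: [0.658, -0.0241, 0.017]
orientation: [3.14, -0.0, 1.513]
ft_force: [-1.3, -0.2, 6.6]
width: 0.0145
grasp_force: 43.4
```

>>> servo_tool(series="0 0 1.5 0 0 0 0;0 0 3 0 0 0 0;0 0 3 0 0 0 0;0 0 2 0 0 0 0;-1.26 3.58 0 0 0 0.002 0;-1.26 3.58 0 0 0 0.002 0;-1.26 3.58 0 0 0 0.002 0;-1.26 3.58 0 0 0 0.002 0;-1.26 3.58 0 0 0 0.002 0;-1.26 3.58 0 0 0 0.002 0")

```text
time: 8.85
position: [0.5809, 0.1924, 0.1119]
orientation: [3.141, -0.0, 1.525]
ft_force: [0.1, 0.4, -1.1]
width: 0.0142
grasp_force: 42.5
```

>>> servo_tool(series="-1.26 3.58 0 0 0 0.002 0;-1.26 3.58 0 0 0 0.002 0;-1.26 3.58 0 0 0 0 0;-1.26 3.58 0 0 0 0 0;0 0 -2 0 0 0 0;0 0 -2 0 0 0 0;0 0 0 0 0 0 0;0 0 0 0 0 0 0;0 0 0 0 0 0 0;0 0 0 0 0 0 0")

```text
time: 9.68
position: [0.5324, 0.3339, 0.0726]
orientation: [3.14, -0.001, 1.528]
ft_force: [0.2, 0.6, -1.2]
width: 0.0143
grasp_force: 42.4
```

>>> servo_tool(series="0 0 0 0 0 0 0")

```text
time: 9.77
position: [0.5322, 0.334, 0.0723]
orientation: [3.14, -0.001, 1.528]
ft_force: [-0.5, 0.4, -1.9]
width: 0.0141
grasp_force: 42.4
```

>>> servo_tool(series="0 0 -2 0 0 0 0;0 0 -2 0 0 0 0;0 0 -0.5 0 0 0 0;0 0 0 0 0 0 0;0 0 0 0 0 0 0;0 0 0 0 0 0 0")

```text
time: 10.27
position: [0.5322, 0.3344, 0.0273]
orientation: [3.14, -0.001, 1.529]
ft_force: [-0.8, 0.2, -1.4]
width: 0.0146
grasp_force: 42.4
```

>>> servo_tool(series="0 0 -0.3 0 0 0 0;0 0 0 0 0 0 0;0 0 0 0 0 0 0")

```text
time: 10.52
position: [0.5314, 0.3342, 0.0232]
orientation: [3.141, -0.0, 1.529]
ft_force: [0.2, 0.0, 0.0]
width: 0.0144
grasp_force: 42.4
```

>>> servo_tool(series="0 0 0 0 0 0 0.4;0 0 0 0 0 0 0.4;0 0 0 0 0 0 0.4;0 0 1.5 0 0 0 0.4;0 0 3 0 0 0 0.4;0 0 3.5 0 0 0 0.4;0 0 3.5 0 0 0 0.4;0.22 -4 0 0 0 -0.008 0.72;0.22 -4 0 0 0 -0.008 0.72;0.22 -4 0 0 0 -0.008 0.72")

```text
time: 11.35
position: [0.5381, 0.2132, 0.1387]
orientation: [3.14, -0.001, 1.506]
ft_force: [2.0, -1.1, 1.1]
width: 0.0615
grasp_force: 0.0
```

>>> servo_tool(series="0.22 -4 0 0 0 -0.008 0.72;0.22 -4 0 0 0 -0.008 0.72;0.22 -4 0 0 0 -0.008 0.72;0.22 -4 0 0 0 -0.008 0.72;0.22 -4 0 0 0 -0.008 0.72;0.22 -4 0 0 0 0 0.72;0.22 -4 0 0 0 0 0.72;0 0 0 0 0 0 0.72;0 0 0 0 0 0 0.72;0 0 0 0 0 0 0.72")

```text
time: 12.18
position: [0.5534, -0.0655, 0.1379]
orientation: [3.141, -0.0, 1.465]
ft_force: [0.4, 1.2, -0.4]
width: 0.0613
grasp_force: 0.0
```

```bash
cat > ov.py <<'E'
from h import *
def ov(t,s,out,wt,ws,polys,k=(8,8)):
    """overlay polygons (list of Nx3 mm for top, Nx3 for scene, colour) on enlarged crops"""
    o=np.zeros((600,800,3),np.uint8);y=0
    for i,(n,im,w) in enumerate((("top",t,wt),("scene",s,ws))):
        a=cv2.resize(im[w[2]:w[3],w[0]:w[1],::-1],None,fx=k[i],fy=k[i],interpolation=2)
        for P in polys:
            p=((proj(n,P[i]/1000)-[w[0],w[2]]+.5)*k[i]).astype(np.int32);cv2.polylines(a,[p],True,P[2],1)
        a=a[:600-y,:800];o[y:y+a.shape[0],:a.shape[1]]=a;y+=a.shape[0]
    cv2.imwrite(out,o)
def poly(pts,c,yaw,z):
    R=np.array([[np.cos(yaw),-np.sin(yaw)],[np.sin(yaw),np.cos(yaw)]])
    q=np.array(pts,float)@R.T+c;return np.c_[q,np.full(len(q),float(z))]
E
python3 - <<'E'
from ov import *
t=snapshot("top");s=snapshot("scene");st=state();print(st["position"],st["orientation"],st["time"],st["width"])
cv2.imwrite("pics/t5.png",t[:,:,::-1]);cv2.imwrite("pics/s5.png",s[:,:,::-1])
b=[[-7.5,-105],[7.5,-105],[7.5,105],[-7.5,105]];f=[[-30,4],[30,4],[30,26],[-30,26]]
ct,cs=(532.3,346.2),(532.6,350.5)
P=[(poly(b,ct,-.042,35),poly(b,cs,-.042,35),(0,0,255)),(poly(f,ct,-.042,6),poly(f,cs,-.042,6),(255,255,255)),(poly(f,ct,-.042,48),poly(f,cs,-.042,48),(0,255,255))]
ov(t,s,"pics/v5.png",(105,177,193,228),(125,185,142,190),P,(7.5,7))
E
```

```text
[ 0.55346053 -0.06429122  0.13778145] [-3.14153262e+00 -5.78884066e-04  1.46698930e+00] 12.2833 0.06127776608952468
```

View pics/v5.png

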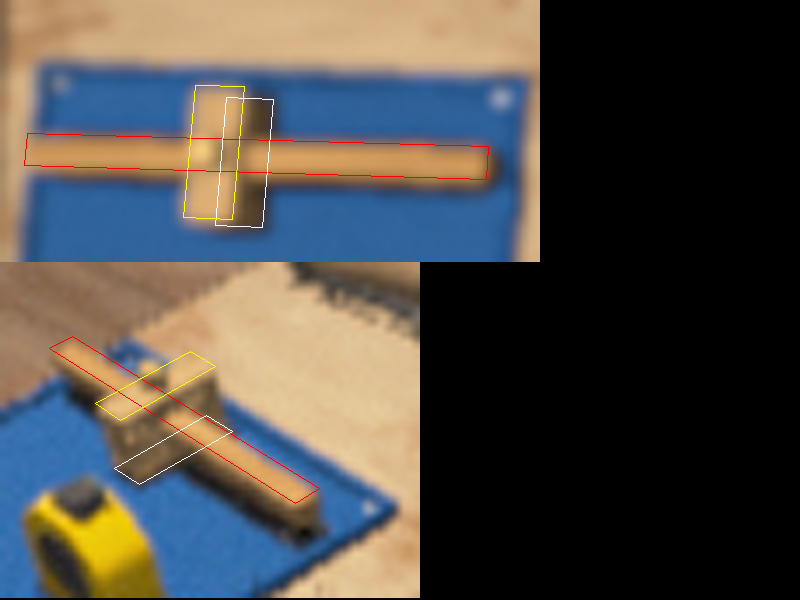

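>>> servo_tool(series="0 -0.3 -3 0 0 0 0.72;0 0 -3 0 0 0 0.72;0 0 -3 0 0 0 0.72;0 0 -2 0 0 0 0.72;0 0 0 0 0 0 0.72;0 0 0 0 0 0 0.72;0 0 0 0 0 0 0;0 0 0 0 0 0 0;0 0 0 0 0 0 0;0 0 0 0 0 0 0")

```text
time: 13.12
position: [0.5547, -0.0686, 0.0297]
orientation: [3.138, -0.001, 1.465]
ft_force: [-0.1, 0.7, 7.3]
width: 0.0443
grasp_force: 42.6
```

>>> servo_tool(series="0 0 0 0 0 0 0;0 0 0 0 0 0 0")

```text
time: 13.28
position: [0.5547, -0.0686, 0.0297]
orientation: [3.139, -0.001, 1.465]
ft_force: [-0.2, 1.7, 6.5]
width: 0.0449
grasp_force: 42.6
```

>>> servo_tool(series="0 0 1.5 0 0 0 0;0 0 3 0 0 0 0;0 0 3 0 0 0 0;0.2 -3.84 0 0 0 -0.007 0;0.2 -3.84 0 0 0 -0.007 0;0.2 -3.84 0 0 0 -0.007 0;0.2 -3.84 0 0 0 -0.007 0;0.2 -3.84 0 0 0 -0.007 0;0.2 -3.84 0 0 0 -0.007 0;0.2 -3.84 0 0 0 -0.007 0")

```text
time: 14.12
position: [0.5674, -0.3394, 0.1036]
orientation: [3.141, -0.0, 1.416]
ft_force: [1.2, -0.4, -0.9]
width: 0.0442
grasp_force: 41.6
```

>>> servo_tool(series="0 0 -2 0 0 0 0;0 0 -2 0 0 0 0;0 0 0 0 0 0 0;0 0 0 0 0 0 0;0 0 0 0 0 0 0;0 0 0 0 0 0 0")

```text
time: 14.62
position: [0.5683, -0.3376, 0.0646]
orientation: [3.139, 0.0, 1.417]
ft_force: [0.6, 0.7, -1.2]
width: 0.0441
grasp_force: 41.4
```

>>> servo_tool(series="0 0 -1.5 0 0 0 0;0 0 -0.9 0 0 0 0;0 0 0 0 0 0 0;0 0 0 0 0 0 0;0 0 0 0 0 0 0")

```text
time: 15.03
position: [0.5673, -0.3378, 0.0389]
orientation: [-3.142, 0.0, 1.416]
ft_force: [0.3, -0.4, -0.9]
width: 0.0443
grasp_force: 41.6
```

>>> servo_tool(series="0 0 -0.35 0 0 0 0;0 0 0 0 0 0 0;0 0 0 0 0 0 0")

```text
time: 15.28
position: [0.5677, -0.3381, 0.0358]
orientation: [3.14, 0.0, 1.416]
ft_force: [1.2, -0.9, 0.5]
width: 0.0442
grasp_force: 41.8
```

>>> servo_tool(series="0 0 0 0 0 0 0.72;0 0 0 0 0 0 0.72;0 0 0 0 0 0 0.72;0 0 1.5 0 0 0 0.72;0 0 3 0 0 0 0.72;0 0 3 0 0 0 0.72;0 0 2 0 0 0 0.8;-1.2 3.57 0 0 0 0.018 0.9;-1.2 3.57 0 0 0 0.018 0.9;-1.2 3.57 0 0 0 0.018 0.9")

```text
time: 16.12
position: [0.5308, -0.2301, 0.1315]
orientation: [3.14, 0.0, 1.469]
ft_force: [1.0, 1.9, 1.2]
width: 0.0769
grasp_force: 0.0
```

>>> servo_tool(series="-1.2 3.57 0 0 0 0.018 0.9;-1.2 3.57 0 0 0 0.018 0.9;-1.2 3.57 0 0 0 0.018 0.9;-1.2 3.57 0 0 0 0.018 0.9;-1.2 3.57 0 0 0 0.018 0.9;-1.2 3.57 0 0 0 0.018 0.9;-1.2 3.57 0 0 0 0.018 0.9;-1.2 3.57 0 0 0 0.018 0.9;-1.2 3.57 0 0 0 0.018 0.9;0 0 0 0 0 0 0.9")

```text
time: 16.95
position: [0.4215, 0.0968, 0.1314]
orientation: [3.141, -0.002, 1.64]
ft_force: [-0.1, -0.5, 0.3]
width: 0.0765
grasp_force: 0.0
```

>>> servo_tool(series="0 0 0 0 0 0 0.9;0 0 0 0 0 0 0.9")

```text
time: 17.12
position: [0.4237, 0.0903, 0.1311]
orientation: [3.141, -0.0, 1.631]
ft_force: [0.5, 0.7, -0.3]
width: 0.0767
grasp_force: 0.0
```

```bash
python3 - <<'E'
from ov import *
t=snapshot("top");s=snapshot("scene");st=state();print(st["position"],st["orientation"],st["time"],st["width"])
cv2.imwrite("pics/t6.png",t[:,:,::-1]);cv2.imwrite("pics/s6.png",s[:,:,::-1])
W=((8,30,185),(32,170,255))
for n,im,w in(("top",t,(306,374,186,216)),("scene",s,(288,358,222,280))):
    c,_,_=blob(im,w,*W,k=5);P=plane(n,c,.051);print(n,pm(P),rect(P))
E
```

```text
[0.42380576 0.08953227 0.13074713] [ 3.14097833e+00 -1.39710686e-04  1.62949191e+00] 17.2167 0.07697324225854092
top (array([ 568.2, -339.3]), -0.161) (array([ 566.1, -351. ]), array([ 49. , 152.8]), -0.168)
scene (array([ 596.8, -345.7]), 0.218) (array([ 587.1, -325. ]), array([159.9, 197.4]), 0.449)
```

>>> servo_tool(series="0 0 -3 0 0 0.005 0.9;0 0 -3 0 0 0 0.9;0 0 -3 0 0 0 0.9;0 0 -2.05 0 0 0 0.9;0 0 0 0 0 0 0.9;0 0 0 0 0 0 0.9;0 0 0 0 0 0 0;0 0 0 0 0 0 0;0 0 0 0 0 0 0;0 0 0 0 0 0 0")

```text
time: 18.05
position: [0.4246, 0.0907, 0.0216]
orientation: [3.139, -0.001, 1.636]
ft_force: [-0.4, -2.2, 5.6]
width: 0.0588
grasp_force: 43.3
```

>>> servo_tool(series="0 0 0 0 0 0 0;0 0 0 0 0 0 0")

```text
time: 18.22
position: [0.4246, 0.0907, 0.0216]
orientation: [3.139, -0.001, 1.636]
ft_force: [-1.6, -2.0, 5.9]
width: 0.0589
grasp_force: 43.3
```

>>> servo_tool(series="0 0 1.5 0 0 0 0;0 0 3 0 0 0 0;0 0 3 0 0 0 0;0 0 1.5 0 0 0 0;0.42 -3.9 0 0 0 -0.018 0;0.42 -3.9 0 0 0 -0.018 0;0.42 -3.9 0 0 0 -0.018 0;0.42 -3.9 0 0 0 -0.018 0;0.42 -3.9 0 0 0 -0.018 0;0.42 -3.9 0 0 0 -0.018 0")

```text
time: 19.05
position: [0.4489, -0.1453, 0.1114]
orientation: [3.138, -0.001, 1.528]
ft_force: [0.9, 1.1, -1.9]
width: 0.0589
grasp_force: 44.1
```

>>> servo_tool(series="0.42 -3.9 0 0 0 -0.018 0;0.42 -3.9 0 0 0 -0.018 0;0.42 -3.9 0 0 0 -0.018 0;0.42 -3.9 0 0 0 -0.018 0;0.42 -3.9 0 0 0 -0.018 0;0.42 -3.9 0 0 0 -0.018 0;0 0 -3 0 0 0 0;0 0 -2 0 0 0 0;0 0 0 0 0 0 0;0 0 0 0 0 0 0")

```text
time: 19.88
position: [0.4736, -0.377, 0.0604]
orientation: [-3.141, -0.001, 1.421]
ft_force: [0.3, -0.0, -0.7]
width: 0.0593
grasp_force: 44.1
```

>>> servo_tool(series="0 0 0 0 0 0 0;0 0 0 0 0 0 0")

```text
time: 20.05
position: [0.4748, -0.3775, 0.0619]
orientation: [3.139, 0.001, 1.422]
ft_force: [0.7, -0.0, -1.1]
width: 0.0592
grasp_force: 44.1
```

>>> servo_tool(series="0 -0.1 -1.8 0 0 -0.005 0;0 0 -1.2 0 0 0 0;0 0 0 0 0 0 0;0 0 0 0 0 0 0;0 0 0 0 0 0 0")

```text
time: 20.47
position: [0.474, -0.3785, 0.0306]
orientation: [3.141, 0.0, 1.416]
ft_force: [-0.3, -0.3, 0.2]
width: 0.059
grasp_force: 44.1
```

>>> servo_tool(series="0 0 -0.3 0 0 0 0;0 0 0 0 0 0 0;0 0 0 0 0 0 0")

```text
time: 20.72
position: [0.4744, -0.3789, 0.0277]
orientation: [3.14, 0.001, 1.416]
ft_force: [-0.5, -0.5, 3.6]
width: 0.0587
grasp_force: 44.7
```

>>> servo_tool(series="0 0 0 0 0 0 0.78;0 0 0 0 0 0 0.78;0 0 0 0 0 0 0.78;0 0 1.5 0 0 0 0.78;0 0 3 0 0 0 0.78;0 0 3 0 0 0 0.78;0 0 1 0 0 0 0.6;-0.49 3.75 0 0 0 0.034 0.53;-0.49 3.75 0 0 0 0.034 0.53;-0.49 3.75 0 0 0 0.034 0.53")

```text
time: 21.55
position: [0.4584, -0.2651, 0.1124]
orientation: [3.141, 0.0, 1.518]
ft_force: [0.2, 0.4, 0.4]
width: 0.0451
grasp_force: 0.0
```

>>> servo_tool(series="-0.49 3.75 0 0 0 0.034 0.53;-0.49 3.75 0 0 0 0.034 0.53;-0.49 3.75 0 0 0 0.034 0.53;-0.49 3.75 0 0 0 0.034 0.53;-0.49 3.75 0 0 0 0.034 0.53;0 0 0 0 0 0 0.53;0 0 0 0 0 0 0.53;0 0 0 0 0 0 0.53")

```text
time: 22.22
position: [0.4347, -0.0788, 0.1124]
orientation: [3.141, -0.0, 1.687]
ft_force: [-0.6, -0.5, 0.4]
width: 0.0451
grasp_force: 0.0
```

```bash
python3 - <<'E'
from ov import *
t=snapshot("top");s=snapshot("scene");st=state();print(st["position"],st["orientation"],st["time"],st["width"])
cv2.imwrite("pics/t7.png",t[:,:,::-1]);cv2.imwrite("pics/s7.png",s[:,:,::-1])
for n,im,w in(("top",t,(324,376,212,246)),("scene",s,(282,348,250,312))):
    c,_,_=blob(im,w,(8,60,185),(32,170,255),k=5);P=plane(n,c,.036);print(n,pm(P),rect(P))
E
```

```text
[ 0.43464144 -0.07968653  0.11210489] [3.14122155e+00 3.17070611e-04 1.68530517e+00] 22.3167 0.04556110711274629
top (array([ 474.8, -379.2]), -0.151) (array([ 474.5, -379.6]), array([ 62.9, 112.1]), -0.154)
scene (array([ 471.6, -378.4]), -0.152) (array([ 471.1, -379. ]), array([ 61.7, 111.8]), -0.16)
```

>>> servo_tool(series="0.05 0.05 -3 0 0 0.005 0.45;0 0 -3 0 0 0 0.45;0 0 -2.5 0 0 0 0.45;0 0 -0.7 0 0 0 0.45;0 0 0 0 0 0 0.45;0 0 0 0 0 0 0.45;0 0 0 0 0 0 0.45")

```text
time: 22.9
position: [0.4361, -0.0783, 0.0212]
orientation: [3.14, 0.0, 1.692]
ft_force: [0.6, 0.3, 0.6]
width: 0.0384
grasp_force: 0.0
```

>>> servo_tool(series="0 0 -0.45 0 0 0 0.45;0 0 0 0 0 0 0.45;0 0 0 0 0 0 0.45")

```text
time: 23.15
position: [0.4353, -0.0777, 0.0158]
orientation: [3.141, -0.0, 1.693]
ft_force: [0.9, 0.3, 0.1]
width: 0.0388
grasp_force: 0.0
```

>>> servo_tool(series="0 0 -0.2 0 0 0 0.45;0 0 0 0 0 0 0;0 0 0 0 0 0 0;0 0 0 0 0 0 0;0 0 0 0 0 0 0;0 0 0 0 0 0 0;0 0 0 0 0 0 0;0 0 0 0 0 0 0", squeeze=30)

```text
time: 23.82
position: [0.4351, -0.0778, 0.0135]
orientation: [3.141, -0.0, 1.693]
ft_force: [-1.2, 0.1, 5.1]
width: 0.0229
grasp_force: 30.1
```

>>> servo_tool(series="0 0 1.5 0 0 0 0;0 0 3 0 0 0 0;0 0 3 0 0 0 0;0.96 -3.08 0 0 0 -0.046 0;0.96 -3.08 0 0 0 -0.046 0;0.96 -3.08 0 0 0 -0.046 0;0.96 -3.08 0 0 0 -0.046 0;0.96 -3.08 0 0 0 -0.046 0;0.96 -3.08 0 0 0 -0.046 0;0 0 -3 0 0 0 0")

```text
time: 24.65
position: [0.4956, -0.2705, 0.0624]
orientation: [3.133, 0.005, 1.409]
ft_force: [-0.7, -1.1, 0.5]
width: 0.0231
grasp_force: 29.6
```

>>> servo_tool(series="0 0 -1 0 0 0 0;0 0 0 0 0 0 0;0 0 0 0 0 0 0;0 0 0 0 0 0 0")

```text
time: 24.98
position: [0.4931, -0.2621, 0.0492]
orientation: [3.141, -0.0, 1.418]
ft_force: [0.1, -0.1, -1.2]
width: 0.0234
grasp_force: 29.6
```

>>> servo_tool(series="-0.05 0 -1.5 0 0 0 0;0 0 -1 0 0 0 0;0 0 0 0 0 0 0;0 0 0 0 0 0 0;0 0 0 0 0 0 0")

```text
time: 25.4
position: [0.4925, -0.2627, 0.024]
orientation: [3.141, 0.0, 1.417]
ft_force: [-0.2, -0.8, 0.0]
width: 0.0231
grasp_force: 29.6
```

>>> servo_tool(series="0 0 -0.35 0 0 0 0;0 0 0 0 0 0 0;0 0 0 0 0 0 0")

```text
time: 25.65
position: [0.4922, -0.2626, 0.0199]
orientation: [3.141, -0.0, 1.417]
ft_force: [0.2, -0.2, -0.1]
width: 0.0231
grasp_force: 29.6
```

>>> servo_tool(series="0 0 0 0 0 0 0.45;0 0 0 0 0 0 0.45;0 0 0 0 0 0 0.45;0 0 1.5 0 0 0 0.45;0 0 3 0 0 0 0.45;0 0 3.5 0 0 0 0.45;0 3.8 1 0 0 0 0.45;0 3.8 1 0 0 0 0.45;0 3.8 1 0 0 0 0.45;0 3.8 1 0 0 0 0.45")

```text
time: 26.48
position: [0.4918, -0.1092, 0.1404]
orientation: [3.141, -0.0, 1.416]
ft_force: [1.3, 0.7, -0.1]
width: 0.0385
grasp_force: 0.0
```

>>> servo_tool(series="0 3.8 1 0 0 0 0.45;0 3.8 1 0 0 0 0.45;0 3.8 1 0 0 0 0.45;0 0 0 0 0 0 0.45;0 0 0 0 0 0 0.45;0 0 0 0 0 0 0.45")

```text
time: 26.98
position: [0.4921, 0.0029, 0.1698]
orientation: [3.141, 0.0, 1.417]
ft_force: [-0.5, -0.2, 0.5]
width: 0.0386
grasp_force: 0.0
```

```bash
python3 - <<'E'
from ov import *
t=snapshot("top");s=snapshot("scene");st=state();print(st["position"],st["time"])
cv2.imwrite("pics/t8.png",t[:,:,::-1]);cv2.imwrite("pics/s8.png",s[:,:,::-1])
for n,im,w in(("top",t,(304,340,214,233)),("scene",s,(266,300,242,278))):
    c,_,_=blob(im,w,(8,60,165),(32,170,255),k=5);P=plane(n,c,.017);print(n,pm(P),rect(P))
ov(t,s,"pics/v8.png",(98,378,180,262),(80,360,130,320),[],(2.8,1.9))
ov(t,s,"pics/v9.png",(298,378,184,250),(262,362,225,317),[],(4.4,3.3))
E
```

```text
[0.49191665 0.00188475 0.16959177] 27.0833
top (array([ 490.4, -278.3]), -0.157) (array([ 489.7, -278.4]), array([30. , 80.7]), -0.155)
scene (array([ 486.4, -282.2]), -0.303) (array([ 485.6, -286.4]), array([ 32.8, 115.9]), -0.301)
```

View pics/v8.png

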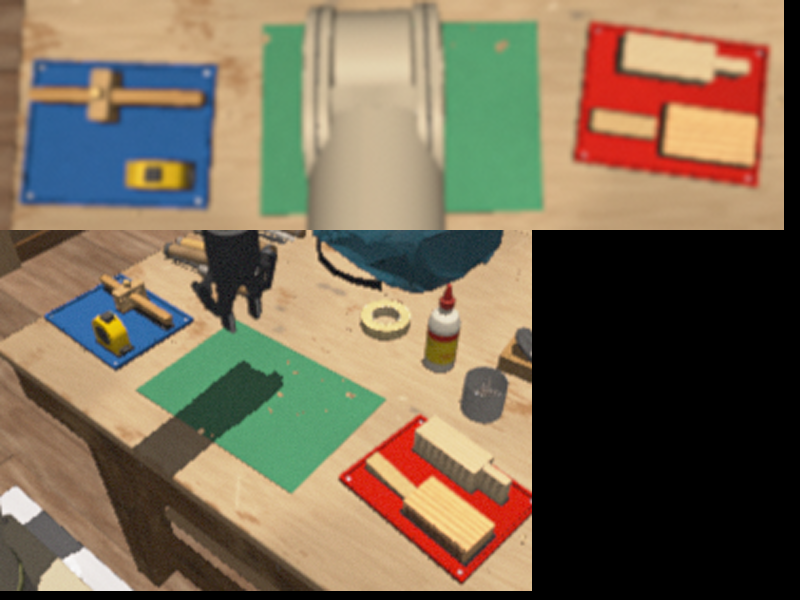

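View pics/v9.png

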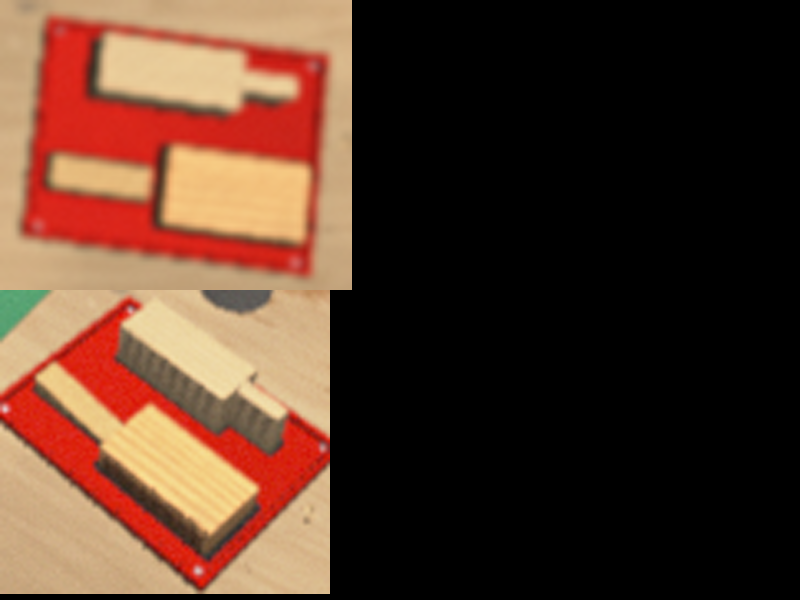

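The final views show all five pieces standing flat on their outlines, within about 1–3 mm. The bottle, tin and tape roll have not moved.

```bash
python3 -c "
from plant import *
print(finish_job())"
```

```text
the job is handed in; nothing more can be done
None
```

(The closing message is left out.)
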